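# Load the routing jig and clear the marking tools away

### The arm

A 6-joint arm with a two-finger parallel gripper is mounted at the origin on the work surface. World frame = base frame: x ahead of the robot, y to its left, z up, the work surface at z = 0. Lengths are in mm, angles in rad, forces in N, time in s.
With the tool pointing down it reaches from about 300 to 775 mm from the base axis. Payload 14.6 kg.
Tool frame: the origin (TCP) lies at the very end of the fingers, on their centre line; the grasp point (between the pads) lies 19 mm behind it; z points along the fingers, y is the line along which they close (so a half turn about z gives the same grasp; the last joint's range is limited). The gripper opens to 94 mm and grips with 3 to 60 N. Pads are 16 mm wide; open, the fingers measure 119 mm over their backs; the gripper's body (75 mm by 177 mm) begins 78 mm behind the grasp point.
Start: joints at [1.146, 0.3, 1.521, -0, 1.321, -0.067], TCP at [192.615, 515.159, 205.446] pointing down, gripper open.
Joint ranges: [-3.03, 3.03], [-0.79, 2.21], [0.23, 2.52], [-1.04, 4.18], [0, 3.07], [-2.55, 2.55]. Speed limits (rad/s): [2.22, 2.22, 2.57, 3.14, 3.14, 3.14].

### API

Orientations are given as [roll, pitch, yaw] about the fixed x, y, z axes, in that order (R = Rz(yaw) Ry(pitch) Rx(roll)).
In Python, from cell import manip gives the robot as it stands.
- The arm moves only by the tool servo_tool, never from a script. Its argument "rows" is a list of rows, each a list of 7 numbers: the turn, a rotation vector about the world's x, y, z in degrees, then the shift along the world's x, y, z in mm, then the closure, from 0 (fully open) to 1 (shut). In form: [[rx, ry, rz, dx, dy, dz, fingers], ...]. A call has 1 to 20 rows; each row shifts and turns the commanded pose from where the row before left it; what a row does not reach is not made up. A row lasts 1/8 s, in which the tool goes at most 62.5 mm and 10.7 degrees, less where a joint would pass 70% of its speed; a pose out of reach is approached as far as the arm can. A call with a gripper value outside its range is refused whole. The fingers move at their own pace and stop on an object; "grip_force" is the grip in N (left out, the last holds). Time passes only in rows, so rows that do not move let the fingers close. It gives the time, the measured TCP pose, the force, the opening and the grip force at its end, in the units of the state.
- manip.read_state(): the state, without advancing time (a new reading comes with each control period).
- manip.camera(name): name is "scene" or "top" or "wrist"; returns the picture (400x640x3 uint8, red, green, blue); there is no depth.
- manip.camera_info(name): a dict with "fx", "fy", "cx", "cy" (pixels), "position" and "rotation" of the camera in the world; the wrist camera has in their place "T_tool_cam" (4x4, takes a point from camera to tool coordinates, whose origin is the TCP and whose axes are the flange's). Camera axes: x right, y down, z forward; pixel columns grow to the right and rows downward; lengths in mm; the calibration is good to about 2 mm. A picture is of the moment at which its call begins: read the wrist's pose just before it. camera_info takes no time and is no camera call.
- manip.sign_off(): hands the job in; it is judged then, once.
The state is a dict: "clock": time; "joints": joint angles; "qd": joint speeds; "effort": joint torques, N m; "eef_pos": TCP position; "eef_rot": TCP orientation; "wrist_force": force on the tool from outside, world axes, zero at the start; "moment": the same for the moment, N m; "finger_gap": finger opening in mm; "finger_force": force on a finger pad.
Only numpy, scipy, OpenCV 4.12 (cv2) and the standard library are available. Lean on these libraries where they do the work, as an engineer would, in place of code of your own. Each camera call takes 0.05 s, during which the arm holds its last target. There are 200 camera calls.

### The job

Get the routing jig ready: lay every beech blank that is on the bench flat in a bay of its own on the jig board, lying along the bay and centred between the stops with an even gap all round for the wedges; only when all the blanks are in, lay the aluminium clamp bar across the jig's two end supports, down in both saddles and with its ends reaching about equally far over both. Also put the marking gauge and the sliding bevel (which is lying on the jig) into the open drawer of the tool chest and slide that drawer fully shut; let go of everything and leave the other things on the bench where they are.

Things in the scene. Friction and masses are not known exactly. Their poses are not given: they have to be found in the camera images.
- blank0: pale beech handle blank, a plain rectangular block 110 x 34 x 28 mm with a thin black pencil line round its middle (all blanks are alike; 2 to 4 of them are on the bench, the rest are absent). Origin at the middle of the block; x along its 110 mm length, y along its 34 mm width, z up through its 28 mm thickness (at the start it lies flat, so its origin is 14 mm above what it lies on). Some 80 g.
- blank1: another such blank, or absent. Origin at the middle of the block; x along its 110 mm length, y along its 34 mm width, z up through its 28 mm thickness (at the start it lies flat, so its origin is 14 mm above what it lies on). Some 80 g.
- blank2: another such blank, or absent. Origin at the middle of the block; x along its 110 mm length, y along its 34 mm width, z up through its 28 mm thickness (at the start it lies flat, so its origin is 14 mm above what it lies on). Some 80 g.
- blank3: another such blank, or absent. Origin at the middle of the block; x along its 110 mm length, y along its 34 mm width, z up through its 28 mm thickness (at the start it lies flat, so its origin is 14 mm above what it lies on). Some 80 g.
- clamp_bar: the clamp bar: flat aluminium bar 350 x 36 x 16 mm, about 0.45 kg, lying on the bench in front of the jig. Origin at its middle; y along its length, x across its 36 mm width, z up through its 16 mm thickness.
- marking_gauge: wooden marking gauge lying on the bench: a square beam 140 x 16 x 16 mm through a dark wooden stock 26 x 54 x 28 mm. Origin at the middle of the stock (14 mm above what it lies on); x along the beam, which runs from x = -35 to +105 mm with its own underside 6 mm up; y along the stock's 54 mm. About 0.11 kg.
- sliding_bevel: folded sliding bevel: a dark wooden bar with brass ends, 120 x 22 x 18 mm, lying across the stop strips of the jig at the start. Origin at its middle; x along its length, y across its 22 mm width, z up. About 0.12 kg.
- bay0 (a point): bay 0 of the routing jig: centre of the bay's floor (the board's top, 18 mm above the bench). x along the bay, y across it, z up. A bay is 126 mm long and 50 mm wide between its stops, so a centred blank has 8 mm of air on all four sides.
- bay1 (a point): bay 1 of the routing jig: centre of the bay's floor (the board's top, 18 mm above the bench). Axes and sizes as bay0. The stops are strips 8 mm high on the board: 12 mm wide between neighbouring bays, 20 mm wide at the bays' ends.
- bay2 (a point): bay 2 of the routing jig: centre of the bay's floor (the board's top, 18 mm above the bench). Axes and sizes as bay0. The four bays lie side by side along y, 62 mm apart, bay 0 at the -y end and bay 3 at the +y end.
- bay3 (a point): bay 3 of the routing jig: centre of the bay's floor (the board's top, 18 mm above the bench). Axes and sizes as bay0. The fixed plywood jig board measures 170 (x) x 360 (y) x 18 mm, the bays' centres on its middle line.
- saddle_mid (a point): midway between the jig's two saddles, at seat height (54 mm above the bench, 8 mm over a loaded blank's top). Axes as the bays. Supports: posts at y = -163 and +163 mm, each 28 mm in y and 80 mm in x; on each seat two cheeks 12 mm high leave 46 mm in x for the bar, which lies along y over the middle of all the bays. Bar seated: its origin is 8 mm above this point.
- cab_drawer0 (a joint): top drawer of the two-drawer tool chest: 0 = fully shut, grows as it opens, in m (starts 0.15 to 0.175 open, at most 0.19). Runs easily (about 1 N of friction) and stays where it is left.
- drawer_floor (a point): point on that drawer's inner floor, 40 mm behind the inside of its front and midway across; moves with the drawer, about 85 mm above the bench. x points into the chest (the drawer opens towards -x), y across, z up. Inside: x from -40 to +195 mm, y -99 to +99 mm; walls 6 mm thick, 43 mm high. Farther in than x = opening - 46 mm it is under the chest's top, which is 150 mm above the bench.
- cab_drawer0_handle (a point): middle of that drawer's brass bar handle: a bar of about 12 mm thickness and 120 mm length along y, 35 mm in front of the 15 mm thick drawer front, about 112 mm above the bench. Axes as drawer_floor. Pushing it along +x shuts the drawer.
- jack_plane: bystander: metal jack plane 245 mm long, about 110 mm tall; origin under its centre. Leave it where it is.
- mallet: bystander: wooden mallet 240 mm long, head 70 x 115 x 60 mm. Leave it where it is.
- plant_pot: bystander: small green plant in a terracotta pot, 106 mm across, some 220 mm tall with its leaves; origin under the pot. Leave it where it is.
- glue_bottle: bystander: white glue bottle, 60 mm across, 160 mm tall; origin under its centre. Leave it where it is.
- pencil_can: bystander: aluminium can of pencils, 68 mm across, 185 mm tall with the pencils; origin under its centre. Leave it where it is.
- screw_box: bystander: cardboard box of screws 90 x 65 x 42 mm; origin under its centre. Leave it where it is.
- chisel: bystander: wood chisel 255 mm long, 30 mm thick, lying flat; x along it towards the blade. Leave it where it is.
Things that resemble listed ones, but are neither listed nor needed, are in the scene too. What is shaped like the blank0 but purple is not meant.

How it is judged (in metres and radians):
On the way, in this order (a step that is already met when the one before it is completed fails the run):
1. every blank present lies centred in a bay and is let go ((horizontal distance between blank0 and bay0 below 0.006 m or horizontal distance between blank0 and bay1 below 0.006 m or horizontal distance between blank0 and bay2 below 0.006 m or horizontal distance between blank0 and bay3 below 0.006 m) and z of blank0 in the frame of bay0 between 0.01 and 0.018 m and angle between the x axis of each of blank0, blank1, blank2, blank3 and the x axis of bay0, either way round below 0.09 rad and angle between the z axis of each of blank0, blank1, blank2, blank3 and the z axis of bay0, either way round below 0.08 rad and linear speed of each of blank0, blank1, blank2, blank3 below 0.02 m/s and (horizontal distance between blank1 and bay0 below 0.006 m or horizontal distance between blank1 and bay1 below 0.006 m or horizontal distance between blank1 and bay2 below 0.006 m or horizontal distance between blank1 and bay3 below 0.006 m) and z of blank1 in the frame of bay0 between 0.01 and 0.018 m and (horizontal distance between blank2 and bay0 below 0.006 m or horizontal distance between blank2 and bay1 below 0.006 m or horizontal distance between blank2 and bay2 below 0.006 m or horizontal distance between blank2 and bay3 below 0.006 m) and z of blank2 in the frame of bay0 between 0.01 and 0.018 m and (horizontal distance between blank3 and bay0 below 0.006 m or horizontal distance between blank3 and bay1 below 0.006 m or horizontal distance between blank3 and bay2 below 0.006 m or horizontal distance between blank3 and bay3 below 0.006 m) and z of blank3 in the frame of bay0 between 0.01 and 0.018 m and contact force between each of blank0, blank1, blank2, blank3 and the fingers below 0.1 N), for 0.2 s.
2. the clamp bar lies in both saddles (x of clamp_bar in the frame of saddle_mid between -0.008 and 0.008 m and y of clamp_bar in the frame of saddle_mid between -0.016 and 0.016 m and z of clamp_bar in the frame of saddle_mid between 0.004 and 0.012 m and angle between the y axis of clamp_bar and the y axis of saddle_mid, either way round below 0.06 rad and angle between the z axis of clamp_bar and the z axis of saddle_mid, either way round below 0.04 rad and linear speed of clamp_bar below 0.02 m/s and contact force between clamp_bar and the fingers below 0.1 N), for 0.2 s.
At the end, for the whole second after the job is handed in: Each blank lies flat in its own bay, its middle within 6 mm of the bay's and within 5 degrees of its direction; the bar rests in both saddles, its middle within 16 mm of midway; gauge and bevel lie in the top drawer, shut to within 6 mm; all at rest ((horizontal distance between blank0 and bay0 below 0.006 m or horizontal distance between blank0 and bay1 below 0.006 m or horizontal distance between blank0 and bay2 below 0.006 m or horizontal distance between blank0 and bay3 below 0.006 m) and z of blank0 in the frame of bay0 between 0.01 and 0.018 m and angle between the x axis of each of blank0, blank1, blank2, blank3 and the x axis of bay0, either way round below 0.09 rad and angle between the z axis of each of blank0, blank1, blank2, blank3 and the z axis of bay0, either way round below 0.08 rad and linear speed of each of blank0, blank1, blank2, blank3, clamp_bar below 0.02 m/s and (horizontal distance between blank1 and bay0 below 0.006 m or horizontal distance between blank1 and bay1 below 0.006 m or horizontal distance between blank1 and bay2 below 0.006 m or horizontal distance between blank1 and bay3 below 0.006 m) and z of blank1 in the frame of bay0 between 0.01 and 0.018 m and (horizontal distance between blank2 and bay0 below 0.006 m or horizontal distance between blank2 and bay1 below 0.006 m or horizontal distance between blank2 and bay2 below 0.006 m or horizontal distance between blank2 and bay3 below 0.006 m) and z of blank2 in the frame of bay0 between 0.01 and 0.018 m and (horizontal distance between blank3 and bay0 below 0.006 m or horizontal distance between blank3 and bay1 below 0.006 m or horizontal distance between blank3 and bay2 below 0.006 m or horizontal distance between blank3 and bay3 below 0.006 m) and z of blank3 in the frame of bay0 between 0.01 and 0.018 m and x of clamp_bar in the frame of saddle_mid between -0.008 and 0.008 m and y of clamp_bar in the frame of saddle_mid between -0.016 and 0.016 m and z of clamp_bar in the frame of saddle_mid between 0.004 and 0.012 m and angle between the y axis of clamp_bar and the y axis of saddle_mid, either way round below 0.06 rad and angle between the z axis of clamp_bar and the z axis of saddle_mid, either way round below 0.04 rad and x of marking_gauge in the frame of drawer_floor between -0.04 and 0.195 m and y of marking_gauge in the frame of drawer_floor between -0.109 and 0.109 m and z of marking_gauge in the frame of drawer_floor between 0 and 0.045 m and x of sliding_bevel in the frame of drawer_floor between -0.04 and 0.195 m and y of sliding_bevel in the frame of drawer_floor between -0.109 and 0.109 m and z of sliding_bevel in the frame of drawer_floor between 0 and 0.045 m and value of joint cab_drawer0 below 0.006 m); the robot touches nothing.
It fails at once if one of the other things on the bench (plane, mallet, plant, glue, pencil can, screw box, chisel) is shifted by more than 30 mm (distance of any of jack_plane, mallet, plant_pot, glue_bottle, pencil_can, screw_box, chisel from where it was at the start of the episode above 0.03 m).
Of blank0, blank1, blank2, blank3 only 2 to 4 are there at a start; the rules pass over those that are not, and their reading is None.
At some moment in a run one of blank0, blank1, blank2, blank3, marking_gauge, sliding_bevel may be knocked a few centimetres aside while the robot is not near it.
Once in a run the grip may slacken for a moment while it holds something.
It also fails if it takes over 210 s, if anything falls off the work surface, if the arm or the gripper's body presses on something with over 40 N, if the wrist force passes 120 N, or if a joint passes its speed limit or range.

## Working session

There is one attempt and no reset: what is moved stays moved. The work goes in short steps, Python scripts to look and compute and a tool call to move; the robot and the scene stay as the last step left them, time stands still between calls to the robot, and variables do not carry over. Pictures are saved under pics/ and viewed, at most 14 in all, crops included, and the job is handed in when it is done.

Besides the shell and the picture viewer there is one more tool, called after "Call:" as name(argument=value, ...) on one line, values as JSON. servo_tool: Moves the arm, as the interface text tells. Its arguments: {"type":"object","properties":{"rows":{"type":"array","items":{"type":"array","items":{"type":"number"}}},"grip_force":{"type":"number"}},"required":["rows"]}

```bash
ls; mkdir -p pics; python3 - <<'E'
from cell import manip
import cv2
for n in("scene","top"):
    i=manip.camera(n); cv2.imwrite(f"pics/{n}0.png",i[:,:,::-1]); 
    print(n,manip.camera_info(n))
print(manip.camera_info("wrist")); print(manip.read_state())
E
```

```text
pics
scene {'fx': 467.3942415424849, 'fy': 467.3942415424849, 'cx': 317.1336714585566, 'cy': 200.0673511737114, 'position': array([1058.83406273, -450.35972871, 1268.57018302]), 'rotation': array([-2.61462254, -0.01384339,  0.93641766])}
top {'fx': 388.6413012488057, 'fy': 388.6413012488057, 'cx': 316.93839669633417, 'cy': 200.69025850540544, 'position': array([ 370.91016118,  -37.54409643, 1432.32974432]), 'rotation': array([-3.01388415e+00, -7.61249588e-04, -1.55073951e+00])}
{'fx': 353.75835980558645, 'fy': 353.75835980558645, 'cx': 317.8679496181636, 'cy': 207.5247548374743, 'T_tool_cam': array([[-4.45476889e-04, -9.63414075e-01, -2.68017018e-01,
         7.74630054e+01],
       [ 9.99999867e-01, -4.98547019e-04,  1.29955873e-04,
         9.46765785e-01],
       [-2.58820403e-04, -2.68016925e-01,  9.63414169e-01,
        -1.79106962e+02],
       [ 0.00000000e+00,  0.00000000e+00,  0.00000000e+00,
         1.00000000e+00]])}
{'clock': 0.1, 'joints': array([ 1.14637842e+00,  3.00434292e-01,  1.52153954e+00,  7.24383033e-07,
        1.32067341e+00, -6.65810722e-02]), 'qd': array([ 1.92706136e-03, -8.46233365e-04, -3.54246207e-03, -1.27482133e-03,
       -1.74031996e-03,  1.41502109e-05]), 'effort': array([ 3.21647960e-03, -5.32635355e+01, -3.53289199e+01,  7.10139703e-02,
        2.34016153e-02, -1.08331852e-05]), 'eef_pos': array([192.53153481, 514.94656354, 204.92408481]), 'eef_rot': array([-3.14054045e+00, -7.08637307e-05,  2.78375560e+00]), 'wrist_force': array([-0.59424719, -0.06345411,  0.10451183]), 'moment': array([ 0.00447949,  0.03048651, -0.02397973]), 'finger_force': 0.0, 'finger_gap': 94.16840138288259}
```

```bash
python3 - <<'E'
import cv2
a=cv2.imread("pics/top0.png"); cv2.imwrite("pics/top0b.png",cv2.resize(a,(800,500),interpolation=cv2.INTER_CUBIC))
a=cv2.imread("pics/scene0.png"); cv2.imwrite("pics/scene0b.png",cv2.resize(a,(800,500),interpolation=cv2.INTER_CUBIC))
E
```

```text
(no output)
```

View pics/top0b.png

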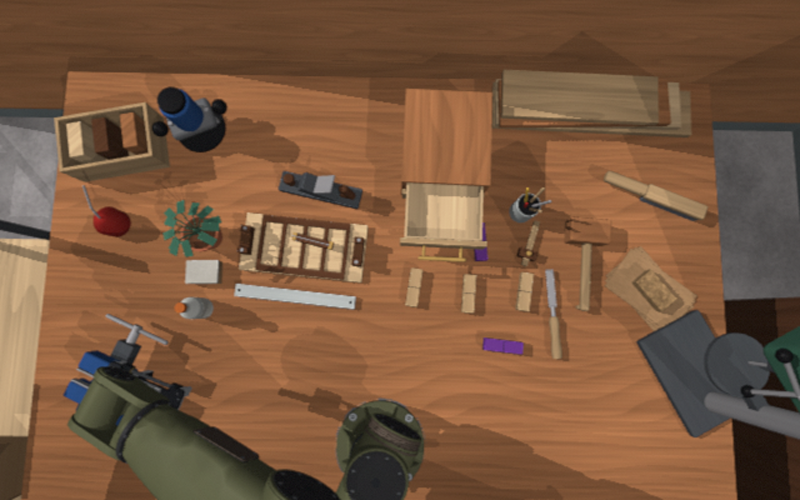

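View pics/scene0b.png

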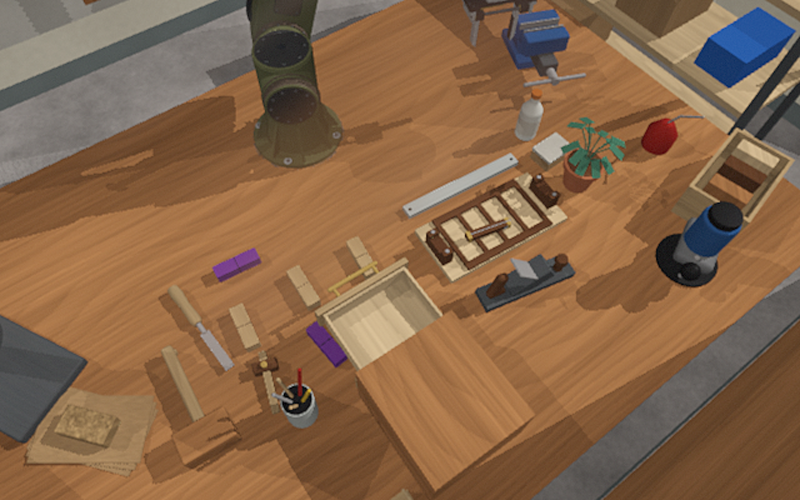

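```bash
cat > h.py <<'E'
import numpy as np,cv2
from scipy.spatial.transform import Rotation as R
from cell import manip
def cam(name,st=None):
    i=manip.camera_info(name)
    K=np.array([[i['fx'],0,i['cx']],[0,i['fy'],i['cy']],[0,0,1.]])
    if name=='wrist':
        st=st or manip.read_state()
        T=np.eye(4);T[:3,:3]=R.from_euler('xyz',st['eef_rot']).as_matrix();T[:3,3]=st['eef_pos']
        T=T@i['T_tool_cam']; return K,T[:3,:3],T[:3,3]
    return K,R.from_euler('xyz',i['rotation']).as_matrix(),np.array(i['position'])
def back(c,uv,z):
    K,Rm,p=c; d=Rm@np.linalg.solve(K,[uv[0],uv[1],1]); return p+d*(z-p[2])/d[2]
def proj(c,P):
    K,Rm,p=c; q=K@(Rm.T@(np.array(P,float)-p)); return q[:2]/q[2]
# metric bird's-eye view: up=+x, left=+y ; px(u,v) -> x=x1-v/s, y=y1-u/s
def bev(img,c,z,x0,x1,y0,y1,s,grid=50):
    K,Rm,p=c
    W=np.array([[0,-1/s,x1],[-1/s,0,y1],[0,0,1]])
    A=np.stack([Rm.T[:,0],Rm.T[:,1],Rm.T@(np.array([0,0,z])-p)],1)
    H=K@A@W
    o=cv2.warpPerspective(img,H,(int((y1-y0)*s),int((x1-x0)*s)),flags=cv2.INTER_CUBIC|cv2.WARP_INVERSE_MAP)
    if grid:
        for x in range(int(np.ceil(x0/grid)*grid),int(x1),grid):
            v=int((x1-x)*s);cv2.line(o,(0,v),(6,v),(0,0,255),1);cv2.putText(o,str(x),(8,v+4),0,.35,(0,0,255),1)
        for y in range(int(np.ceil(y0/grid)*grid),int(y1),grid):
            u=int((y1-y)*s);cv2.line(o,(u,0),(u,6),(0,0,255),1);cv2.putText(o,str(y),(u-10,16),0,.35,(0,0,255),1)
    return o
E
python3 - <<'E'
from h import *
c=cam('top')
cv2.imwrite('pics/bev0.png',bev(cv2.imread('pics/top0.png'),c,28,280,680,-300,340,1.25))
for n,u,v,z in[('b',413,287,28),('b',469,293,28),('b',525,291,28),('bar',295,296,16),('jig',304,247,18),('handle',440,255,112),('gauge',528,245,28)]:
    print(n,back(c,(u*.8,v*.8),z).round(0))
E
```

```text
b [447. -86.  28.]
b [ 433. -247.   28.]
b [ 442. -409.   28.]
bar [415. 256.  16.]
jig [558. 236.  18.]
handle [ 531. -155.  112.]
gauge [ 576. -419.   28.]
```

View pics/bev0.png

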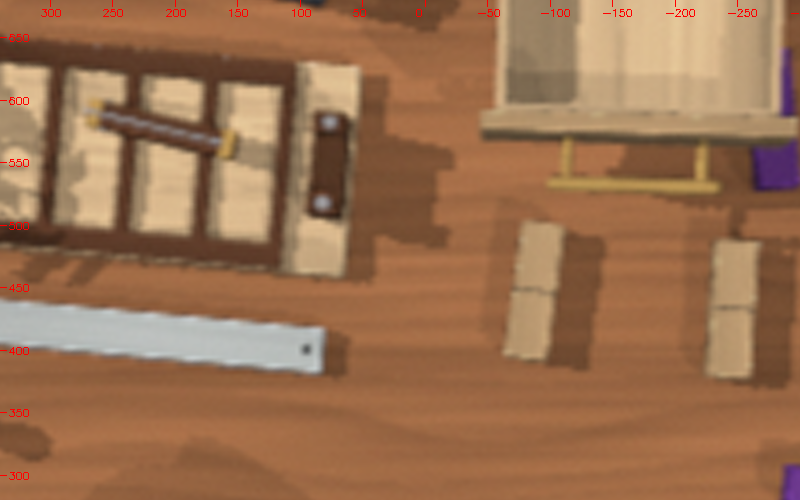

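Call:
servo_tool(rows=[[0,0,1.7,27,-23,4,0],[0,0,1.7,27,-23,4,0],[0,0,1.7,27,-23,4,0],[0,0,1.7,27,-23,4,0],[0,0,1.7,27,-23,4,0],[0,0,1.7,27,-23,4,0],[0,0,1.7,27,-23,4,0],[0,0,1.7,27,-23,4,0],[0,0,1.7,27,-23,4,0],[0,0,1.7,27,-23,4,0],[0,0,1.7,27,-23,4,0],[0,0,1.7,27,-23,0,0],[0,0,0,0,0,0,0],[0,0,0,0,0,0,0]], grip_force=40)

```text
clock: 1.85
eef_pos: [516.2, 239.5, 249.1]
eef_rot: [-3.142, -0.001, 3.139]
wrist_force: [-0.7, 0.0, -0.1]
finger_gap: 93.9
finger_force: 0.0
```

```bash
cat >> h.py <<'E'
def snap(name,f):
    c=cam(name); i=manip.camera(name)[:,:,::-1].copy(); cv2.imwrite('pics/%s.png'%f,i); np.save('pics/%s.npy'%f,np.array(list(c),dtype=object),allow_pickle=True); return c,i
def load(f):
    return tuple(np.load('pics/%s.npy'%f,allow_pickle=True)),cv2.imread('pics/%s.png'%f)
E
python3 - <<'E'
from h import *
s=manip.read_state();print(s['eef_pos'],s['eef_rot'],s['clock'])
c,i=snap('wrist','w1')
cv2.imwrite('pics/w1b.png',bev(i,c,26,370,690,30,430,2))
E
```

```text
[516.15415778 239.46159469 249.1411433 ] [-3.14150243e+00 -7.31179618e-04  3.13949600e+00] 1.85Traceback (most recent call last):
  File "<stdin>", line 3, in <module>
  File "h.py", line 30, in snap
    c=cam(name); i=manip.camera(name)[:,:,::-1].copy(); cv2.imwrite('pics/%s.png'%f,i); np.save('pics/%s.npy'%f,np.array(list(c),dtype=object),allow_pickle=True); return c,i
                                                                                                                ~~~~~~~~^^^^^^^^^^^^^^^^^^^^^^
ValueError: could not broadcast input array from shape (3,3) into shape (3,)
```

```bash
python3 - <<'E'
s=open('h.py').read()
s=s.replace("np.save('pics/%s.npy'%f,np.array(list(c),dtype=object),allow_pickle=True)","np.savez('pics/%s.npz'%f,*c)").replace("tuple(np.load('pics/%s.npy'%f,allow_pickle=True))","tuple(np.load('pics/%s.npz'%f).values())")
open('h.py','w').write(s)
E
python3 - <<'E'
from h import *
c,i=snap('wrist','w1')
cv2.imwrite('pics/w1b.png',bev(i,c,26,370,690,30,430,2))
E
```

```text
(no output)
```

View pics/w1b.png

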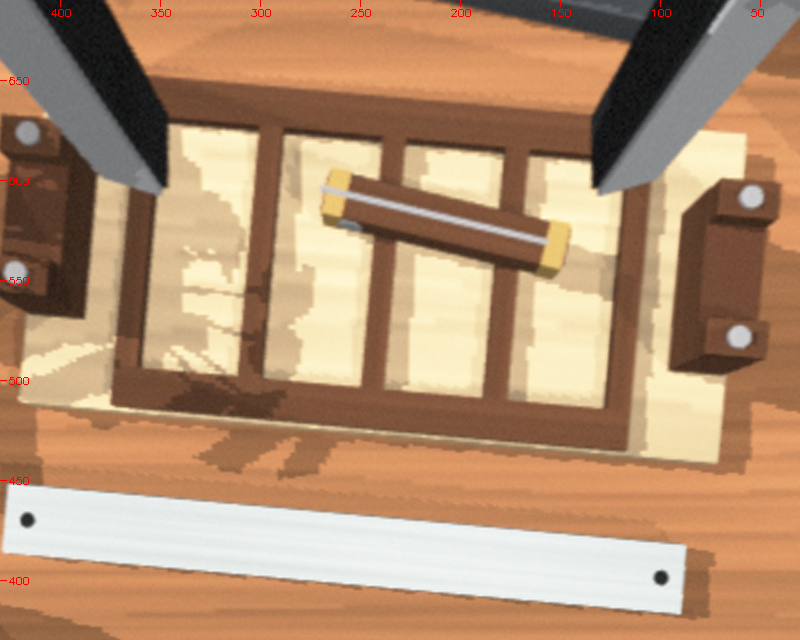

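Call:
servo_tool(rows=[[0,0,-9.3,5.5,-2.3,-12,0],[0,0,-9.3,5.5,-2.3,-12,0],[0,0,-9.3,5.5,-2.3,-12,0],[0,0,-9.3,5.5,-2.3,-12,0],[0,0,-9.3,5.5,-2.3,-12,0],[0,0,-9.3,5.5,-2.3,-12,0],[0,0,-9.3,5.5,-2.3,-12,0],[0,0,-9.3,5.5,-2.3,-12,0],[0,0,-9.3,5.5,-2.3,-12,0],[0,0,-9.3,5.5,-2.3,-12,0],[0,0,-9.3,5,-2.5,-12,0],[0,0,0,0,0,-22,0],[0,0,0,0,0,-22,0],[0,0,0,0,0,-22,0],[0,0,0,0,0,-21,0],[0,0,0,0,0,0,0],[0,0,0,0,0,0,0.9],[0,0,0,0,0,0,0.9],[0,0,0,0,0,0,0.9],[0,0,0,0,0,0,0.9]])

```text
clock: 4.45
eef_pos: [576.7, 213.7, 30.7]
eef_rot: [3.141, -0.0, 1.354]
wrist_force: [0.3, -0.2, 0.2]
finger_gap: 57.3
finger_force: 0.0
```

Call:
servo_tool(rows=[[0,0,0,0,0,0,0.9],[0,0,0,0,0,0,0.9],[0,0,0,0,0,0,0.9],[0,0,0,0,0,0,0.9],[0,0,0,0,0,0,0.9],[0,0,0,0,0,0,0.9],[0,0,0,0,0,20,0.9],[0,0,0,0,0,40,0.9],[0,0,0,0,0,40,0.9],[0,0,0,0,0,40,0.9],[0,0,0,0,0,40,0.9],[0,0,0,0,0,10,0.9],[0,0,0,0,0,0,0.9]])

```text
clock: 6.08
eef_pos: [576.5, 213.6, 220.5]
eef_rot: [3.141, -0.0, 1.354]
wrist_force: [-0.4, -0.2, -1.4]
finger_gap: 21.7
finger_force: 39.9
```

```bash
python3 - <<'E'
from h import *
c,i=snap('top','t1')
s=cam('scene');j=manip.camera('scene')[:,:,::-1].copy();cv2.imwrite('pics/s1.png',j)
a=bev(i,c,128,470,780,-480,-80,2)
cv2.imwrite('pics/t1b.png',a)
E
```

```text
(no output)
```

View pics/t1b.png

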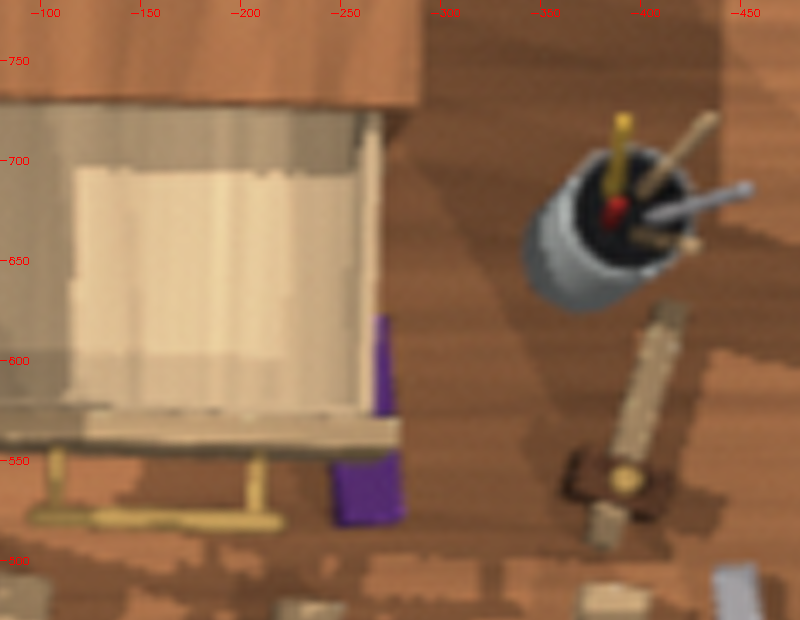

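Call:
servo_tool(rows=[[0,0,1.1,9.4,-34.4,0,0.9],[0,0,1.1,9.4,-34.4,0,0.9],[0,0,1.1,9.4,-34.4,0,0.9],[0,0,1.1,9.4,-34.4,0,0.9],[0,0,1.1,9.4,-34.4,0,0.9],[0,0,1.1,9.4,-34.4,0,0.9],[0,0,1.1,9.4,-34.4,0,0.9],[0,0,1.1,9.4,-34.4,0,0.9],[0,0,1.1,9.4,-34.4,0,0.9],[0,0,1.1,9.4,-34.4,0,0.9],[0,0,0,0,0,-20,0.9],[0,0,0,0,0,-26,0.9],[0,0,0,0,0,-26,0.9],[0,0,0,0,0,-26,0.9],[0,0,0,0,0,-20,0.9],[0,0,0,0,0,-8,0.9],[0,0,0,0,0,0,0.9]])

```text
clock: 8.3
eef_pos: [670.6, -130.3, 94.2]
eef_rot: [-3.141, -0.0, 1.546]
wrist_force: [0.1, 0.5, -1.3]
finger_gap: 21.8
finger_force: 39.9
```

Call:
servo_tool(rows=[[0,0,0,0,0,-1.5,0.5],[0,0,0,0,0,0,0.5],[0,0,0,0,0,0,0.5],[0,0,0,0,0,30,0.5],[0,0,0,0,0,40,0.5],[0,0,0,0,0,45,0.5],[0,0,0,0,0,45,0],[0,0,9,-20,-17,8,0],[0,0,9,-20,-17,8,0],[0,0,9,-20,-17,8,0],[0,0,9,-20,-17,8,0],[0,0,9,-20,-17,8,0],[0,0,9,-20,-17,0,0],[0,0,9,-20,-17,0,0],[0,0,9,-20,-17,0,0],[0,0,9,-20,-17,0,0],[0,0,0,0,-17,0,0],[0,0,0,0,0,0,0],[0,0,0,0,0,0,0]])

```text
clock: 10.68
eef_pos: [491.2, -299.9, 292.7]
eef_rot: [3.141, -0.0, 2.958]
wrist_force: [0.3, 0.2, -0.0]
finger_gap: 94.1
finger_force: 0.0
```

```bash
python3 - <<'E'
from h import *
c,i=snap('wrist','w2')
print(c[2])
cv2.imwrite('pics/w2b.png',bev(i,c,28,370,700,-510,-30,1.65))
E
```

```text
[ 415.36612161 -285.08322431  471.84030659]
```

View pics/w2b.png

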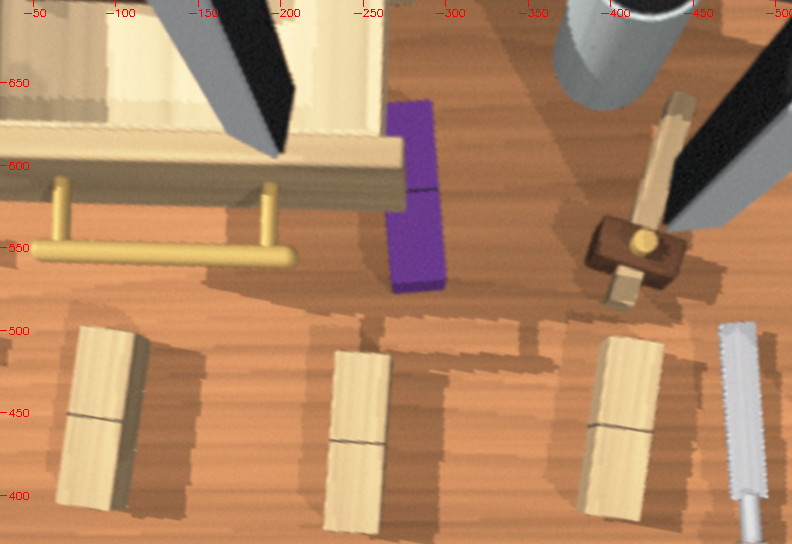

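Call:
servo_tool(rows=[[0,0,-2,16,-30,-20,0.2],[0,0,-2,16,-30,-20,0.2],[0,0,-2,16,-30,-20,0.2],[0,0,-2,15,-29.5,-20,0.2],[0,0,-0.5,0,0,-40,0.2],[0,0,0,0,0,-40,0.2],[0,0,0,0,0,-40,0.2],[0,0,0,0,0,-40,0.2],[0,0,0,0,0,-30,0.2],[0,0,0,0,0,-14,0.2],[0,0,0,0,0,-1.5,0.2],[0,0,0,0,0,0,0.6],[0,0,0,0,0,0,0.6],[0,0,0,0,0,0,0.6],[0,0,0,0,0,0,0.6],[0,0,0,0,0,0,0.6],[0,0,0,0,0,20,0.6],[0,0,0,0,0,40,0.6],[0,0,0,0,0,50,0.6],[0,0,0,0,0,50,0.6]])

```text
clock: 13.22
eef_pos: [553.4, -419.7, 170.3]
eef_rot: [-3.141, 0.0, 2.812]
wrist_force: [0.2, -1.9, -1.7]
finger_gap: 54.0
finger_force: 39.9
```

Call:
servo_tool(rows=[[0,0,0,-5,5,40,0.6],[0,0,1,0,20,22,0.6],[0,0,2.5,8,27,0,0.6],[0,0,2.5,10,27,0,0.6],[0,0,2.5,10,27,0,0.6],[0,0,2.5,10,27,0,0.6],[0,0,2.5,10,27,0,0.6],[0,0,2.5,10,27,0,0.6],[0,0,2.5,11,26.7,0,0.6],[0,0,0,0,0,0,0.6],[0,0,0,0,0,-30,0.6],[0,0,0,0,0,-40,0.6],[0,0,0,0,0,-35,0.6],[0,0,0,0,0,-20,0.6],[0,0,0,0,0,-7,0.6],[0,0,0,0,0,0,0.6]])

```text
clock: 15.22
eef_pos: [617.9, -206.5, 98.3]
eef_rot: [-3.141, 0.001, 3.134]
wrist_force: [-0.0, 0.7, -0.9]
finger_gap: 53.5
finger_force: 39.9
```

Call:
servo_tool(rows=[[0,0,0,0,0,-2.5,0.6],[0,0,0,0,0,0,0.34],[0,0,0,0,0,0,0.34],[0,0,0,0,0,20,0.34],[0,0,0,0,0,40,0.34],[0,0,0,0,0,50,0.34],[0,0,0,-25,10,0,1],[0,0,0,-35,10,0,1],[0,0,0,-35,10,0,1],[0,0,0,-35,10,0,1],[0,0,0,0,8,0,1],[0,0,0,0,0,0,1],[0,0,0,0,0,0,1]])

```text
clock: 16.85
eef_pos: [488.3, -158.3, 205.2]
eef_rot: [-3.141, 0.0, 3.135]
wrist_force: [-0.9, 0.6, -0.6]
finger_gap: 0.6
finger_force: 0.0
```

```bash
python3 - <<'E'
from h import *
c,i=snap('wrist','w3'); d,j=snap('top','t3')
a=bev(i,c,85,540,790,-300,-20,1.4); b=bev(j,d,28,350,600,-500,-20,1.4)
b=b[:, :]
o=np.zeros((720,max(a.shape[1],b.shape[1]),3),np.uint8);o[:a.shape[0],:a.shape[1]]=a;o[360:360+b.shape[0],:b.shape[1]]=b
cv2.imwrite('pics/w3b.png',cv2.resize(o,None,fx=.83,fy=.83))
E
```

```text
(no output)
```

View pics/w3b.png

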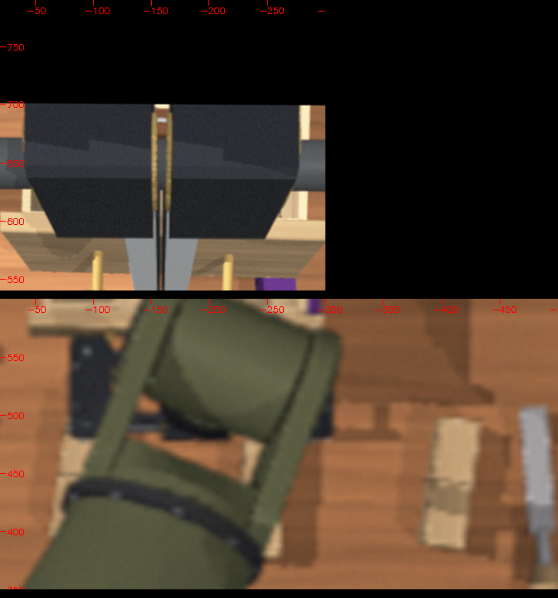

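Call:
servo_tool(rows=[[0,0,0,0,0,-30,1],[0,0,0,0,0,-40,1],[0,0,0,0,0,-34,1],[0,0,0,8,0,0,1],[0,0,0,8,0,0,1],[0,0,0,8,0,0,1],[0,0,0,12,0,0,1],[0,0,0,15,0,0,1],[0,0,0,15,0,0,1],[0,0,0,15,0,0,1],[0,0,0,15,0,0,1],[0,0,0,15,0,0,1],[0,0,0,15,0,0,1],[0,0,0,15,0,0,1],[0,0,0,12,0,0,1],[0,0,0,8,0,0,1],[0,0,0,0,0,0,1]])

```text
clock: 19.08
eef_pos: [649.1, -158.0, 101.0]
eef_rot: [3.142, 0.0, 3.135]
wrist_force: [0.2, -0.5, 0.0]
finger_gap: 0.4
finger_force: 0.0
```

Call:
servo_tool(rows=[[0,0,0,4,0,0,1],[0,0,0,4,0,0,1],[0,0,0,4,0,0,1],[0,0,0,0,0,0,1]])

```text
clock: 19.58
eef_pos: [657.6, -158.2, 101.0]
eef_rot: [3.141, -0.009, 3.134]
wrist_force: [-28.8, 2.0, 13.2]
finger_gap: 0.5
finger_force: 14.9
```

```bash
python3 - <<'E'
from h import *
c,i=snap('scene','s4'); a=i[170:400,120:440]
d,j=snap('wrist','w4')
o=np.vstack([cv2.resize(a,(640,460)) ])
cv2.imwrite('pics/s4b.png',np.hstack([cv2.resize(a,(480,345)),cv2.resize(j,(300,188))[:, :] if 0 else np.vstack([cv2.resize(j,(320,200)),np.zeros((145,320,3),np.uint8)])]))
E
```

```text
(no output)
```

View pics/s4b.png

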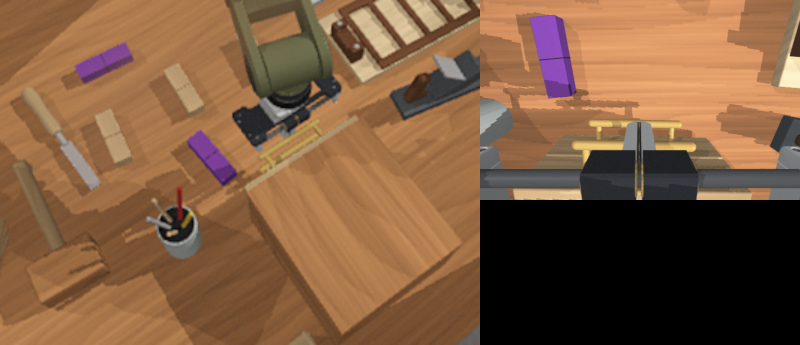

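Call:
servo_tool(rows=[[0,0,0,-10,0,0,1],[0,0,0,-25,0,0,1],[0,0,0,-15,-5,50,0.4],[0,0,0,-20,-10,50,0.4],[0,0,0,-30,-15,45,0.4],[0,0,0,-32,-15,40,0.4],[0,0,0,-32,-15,0,0.4],[0,0,0,-32,-15,0,0.4],[0,0,0,-32,-15,0,0.4],[0,0,0,0,0,0,0.4],[0,0,0,0,0,0,0.4]])

```text
clock: 21.05
eef_pos: [433.1, -248.0, 286.2]
eef_rot: [-3.141, 0.001, 3.135]
wrist_force: [-0.4, 0.3, 0.2]
finger_gap: 56.0
finger_force: 0.0
```

```bash
cat >> h.py <<'E'
def blanks(i,c,z=28,reg=(300,700,-520,0)):
    s=2.; x0,x1,y0,y1=reg
    b=bev(i,c,z,x0,x1,y0,y1,s,0); h=cv2.cvtColor(b,cv2.COLOR_BGR2HSV)
    m=cv2.inRange(h,(10,50,165),(30,135,255)); m=cv2.morphologyEx(m,cv2.MORPH_CLOSE,np.ones((9,9)))
    out=[]
    for k in cv2.findContours(m,cv2.RETR_EXTERNAL,cv2.CHAIN_APPROX_NONE)[0]:
        if cv2.contourArea(k)<1500*s: continue
        r=cv2.minAreaRect(k); p=cv2.boxPoints(r); w=np.array([[x1-v/s,y1-u/s] for u,v in p])
        e=w[1]-w[0];f=w[2]-w[1]; L=e if np.hypot(*e)>np.hypot(*f) else f; L=L*np.sign(L[0])
        out.append((w.mean(0).round(1),(np.array(r[1])/s).round(0),round(np.degrees(np.arctan2(L[1],L[0])),1)))
    return out
E
python3 - <<'E'
from h import *
c,i=load('w2'); 
for b in [(80+16,417),(357,470),(622,460)]: 
    a=bev(i,c,28,370,700,-510,-30,1.65,0); print(cv2.cvtColor(a,cv2.COLOR_BGR2HSV)[b[1]-15,b[0]])
a=cv2.cvtColor(a,cv2.COLOR_BGR2HSV);print('bench',a[320,250],a[480,450])
print(*blanks(i,c),sep='\n')
c,i=snap('wrist','w5');print(manip.read_state()['eef_pos']);print(*blanks(i,c),sep='\n')
cv2.imwrite('pics/w5b.png',bev(i,c,28,330,700,-510,-30,1.5))
E
```

```text
[ 20  85 240]
[ 20  86 240]
[ 20  88 237]
bench [ 13 138 216] [ 13 139 211]
(array([ 334.1, -321.5], dtype=float32), array([ 30., 267.]), np.float32(-89.1))
(array([ 438. , -406.9], dtype=float32), array([122.,  87.]), np.float32(18.9))
(array([ 437.2, -241. ], dtype=float32), array([ 51., 134.]), np.float32(0.0))
(array([456.6, -58.6], dtype=float32), array([112., 128.]), np.float32(-11.8))
(array([ 404.8, -478.1], dtype=float32), array([212.,  54.]), np.float32(3.1))
(array([ 558. , -107.1], dtype=float32), array([ 77., 213.]), np.float32(-84.7))
(array([ 589.5, -427.6], dtype=float32), array([21., 87.]), np.float32(-15.6))
(array([ 651.9, -144.3], dtype=float32), array([288., 101.]), np.float32(88.8))
[ 433.24275713 -247.85756616  285.99054375]
(array([ 330.1, -315.2], dtype=float32), array([ 32., 263.]), np.float32(-87.9))
(array([ 434.8, -245.6], dtype=float32), array([ 50., 125.]), np.float32(-9.4))
(array([ 435.8, -394.9], dtype=float32), array([ 79., 138.]), np.float32(-20.8))
(array([ 404.9, -479.4], dtype=float32), array([210.,  37.]), np.float32(2.5))
(array([457.1, -56.8], dtype=float32), array([109., 129.]), np.float32(-13.8))
(array([ 572.6, -208.8], dtype=float32), array([59., 71.]), np.float32(-77.5))
(array([ 608.6, -206.3], dtype=float32), array([17., 85.]), np.float32(-89.6))
(array([559.1, -80.1], dtype=float32), array([184., 107.]), np.float32(40.5))
(array([ 644. , -194.3], dtype=float32), array([48., 89.]), np.float32(-88.4))
```

View pics/w5b.png

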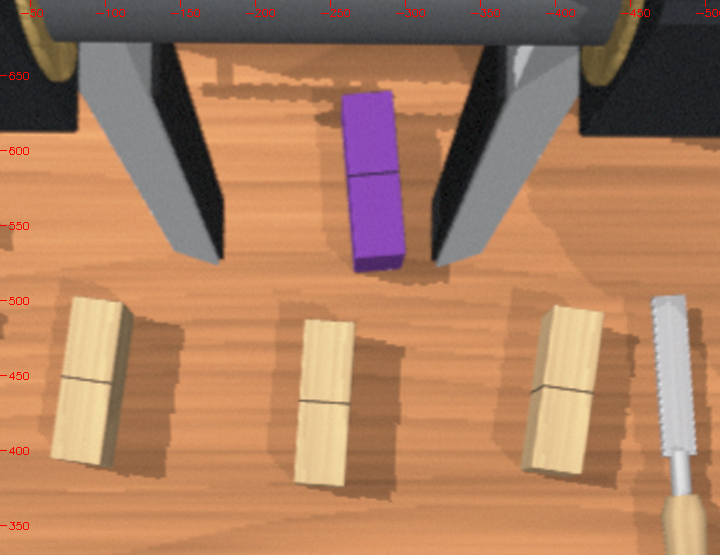

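```bash
sed -i 's/(10,50,165),(30,135,255)/(17,50,215),(25,112,255)/' h.py
python3 - <<'E'
from h import *
for f in('w2','w5'): print(*blanks(*load(f)[::-1],reg=(340,540,-460,-30)),sep='\n')
E
```

```text
(array([ 432. , -245.7], dtype=float32), array([ 33., 109.]), np.float32(-3.8))
(array([ 440.8, -408.2], dtype=float32), array([ 34., 109.]), np.float32(-7.8))
(array([447. , -87.2], dtype=float32), array([ 32., 109.]), np.float32(-8.1))
(array([ 432. , -245.6], dtype=float32), array([ 33., 109.]), np.float32(-3.7))
(array([ 440.5, -408. ], dtype=float32), array([ 33., 109.]), np.float32(-7.7))
(array([446.8, -87.2], dtype=float32), array([ 32., 109.]), np.float32(-8.0))
```

Call:
servo_tool(rows=[[0,0,-3.4,-1,2.2,-40,0.4],[0,0,0,0,0,-45,0.4],[0,0,0,0,0,-45,0.4],[0,0,0,0,0,-45,0.4],[0,0,0,0,0,-45,0.4],[0,0,0,0,0,-35,0.4],[0,0,0,0,0,-14,0.4],[0,0,0,0,0,-4,0.4],[0,0,0,0,0,0,0.8],[0,0,0,0,0,0,0.8],[0,0,0,0,0,0,0.8],[0,0,0,0,0,0,0.8],[0,0,0,0,0,0,0.8]])

```text
clock: 22.72
eef_pos: [432.1, -246.2, 13.8]
eef_rot: [-3.141, 0.001, 3.075]
wrist_force: [-1.1, 1.8, 6.5]
finger_gap: 33.6
finger_force: 40.0
```

Call:
servo_tool(rows=[[0,0,0,0,0,30,0.8],[0,0,0,0,0,45,0.8],[0,0,-0.2,9,36,40,0.8],[0,0,0,9,36,0,0.8],[0,0,0,9,37,0,0.8],[0,0,0,9,37,0,0.8],[0,0,0,9,37,0,0.8],[0,0,0,9,37,0,0.8],[0,0,-0.5,9,37,0,0.8],[0,0,0,9,37,0,0.8],[0,0,0,9,37,0,0.8],[0,0,0,9,37,0,0.8],[0,0,-0.5,9,37,0,0.8],[0,0,0,10,37,0,0.8],[0,0,0,10,37,0,0.8],[0,0,0,10,36,0,0.8],[0,0,0,0,0,0,0.8],[0,0,0,0,0,0,0.8]])

```text
clock: 24.98
eef_pos: [560.4, 268.5, 127.8]
eef_rot: [-3.141, -0.0, 3.054]
wrist_force: [-0.1, -0.3, 0.3]
finger_gap: 33.3
finger_force: 40.0
```

```bash
python3 - <<'E'
from h import *
c,i=snap('wrist','w6');print(manip.read_state()['eef_pos'],manip.read_state()['eef_rot'])
print(*blanks(i,c,z=0,reg=(0,0.001,0,.001)) if 0 else '')
z=manip.read_state()['eef_pos'][2]
a=bev(i,c,26,440,680,80,420,1.15);b=bev(i,c,z+14.2,440,680,80,420,1.15)
cv2.imwrite('pics/w6b.png',np.hstack([a,b]))
E
```

```text
[560.47140524 268.23943538 127.95220534] [-3.14130444e+00 -2.38309965e-04  3.05376361e+00]
```

View pics/w6b.png

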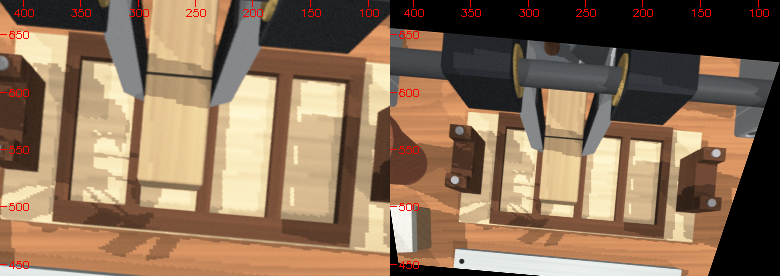

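Call:
servo_tool(rows=[[0,0,0,1.8,0.5,-20,0.8],[0,0,0,0,0,-35,0.8],[0,0,0,0,0,-25,0.8],[0,0,0,0,0,-10,0.8],[0,0,0,0,0,-5,0.8],[0,0,0,0,0,0,0.8],[0,0,0,0,0,0,0.8]])

```text
clock: 25.9
eef_pos: [562.8, 269.7, 33.8]
eef_rot: [3.141, 0.001, 3.054]
wrist_force: [-0.5, -0.7, -0.6]
finger_gap: 33.7
finger_force: 40.0
```

Call:
servo_tool(rows=[[0,0,0,-0.8,-0.7,-1,0.8],[0,0,0,0,0,-0.7,0.8],[0,0,0,0,0,0,0.8],[0,0,0,0,0,0,0.5],[0,0,0,0,0,0,0.5],[0,0,0,0,0,0,0.5],[0,0,0,0,0,10,0.5],[0,0,0,0,0,30,0.5],[0,0,0,-10,-30,40,0.4],[0,0,0,-10,-37,40,0.4],[0,0,0,-10,-37,40,0.4],[0,0,-0.2,-10,-37,40,0.4],[0,0,-0.5,-10,-37,40,0.4],[0,0,-0.5,-10,-37,0,0.4],[0,0,-0.5,-10,-37,0,0.4],[0,0,-0.5,-11,-35,0,0.4],[0,0,-0.5,-14,-35,0,0.4],[0,0,-0.2,-15,-35,0,0.4],[0,0,0,-15,0,0,0.4],[0,0,0,0,0,0,0.4]])

```text
clock: 28.4
eef_pos: [436.2, -87.8, 272.0]
eef_rot: [-3.142, 0.001, 3.003]
wrist_force: [0.7, 0.3, -0.6]
finger_gap: 56.2
finger_force: 0.0
```

```bash
python3 - <<'E'
from h import *
c,i=snap('wrist','w7');s=manip.read_state();print(s['eef_pos'],s['eef_rot'])
print(*blanks(i,c,reg=(340,540,-470,0)),sep='\n')
E
```

```text
[436.66697904 -87.5437647  271.8154959 ] [3.14156656e+00 1.07134583e-03 3.00401685e+00]
(array([ 440.8, -407.9], dtype=float32), array([ 33., 108.]), np.float32(-7.9))
(array([447.1, -86.9], dtype=float32), array([ 33., 109.]), np.float32(-8.1))
```

Call:
servo_tool(rows=[[0,0,-0.2,5,0.3,-40,0.4],[0,0,0,5.3,0.2,-45,0.4],[0,0,0,0,0,-45,0.4],[0,0,0,0,0,-45,0.4],[0,0,0,0,0,-40,0.4],[0,0,0,0,0,-28,0.4],[0,0,0,0,0,-12,0.4],[0,0,0,0,0,-4,0.4],[0,0,0,0,0,0,0.8],[0,0,0,0,0,0,0.8],[0,0,0,0,0,0,0.8],[0,0,0,0,0,0,0.8],[0,0,0,0,0,0,0.8]])

```text
clock: 30.08
eef_pos: [447.3, -87.8, 12.9]
eef_rot: [-3.141, 0.001, 3.0]
wrist_force: [-1.7, 0.8, 7.3]
finger_gap: 33.5
finger_force: 40.0
```

Call:
servo_tool(rows=[[0,0,0,0,0,30,0.8],[0,0,0,0,0,45,0.8],[0,0,0.3,9,25,40,0.8],[0,0,0.4,12,33,0,0.8],[0,0,0.4,12,34,0,0.8],[0,0,0.4,12,34,0,0.8],[0,0,0.4,12,34,0,0.8],[0,0,0.4,13,34,0,0.8],[0,0,0.4,13,34,0,0.8],[0,0,0.4,13,34,0,0.8],[0,0,0,13,33,0,0.8],[0,0,0,0,0,-20,0.8],[0,0,0,0,0,-35,0.8],[0,0,0,0,0,-20,0.8],[0,0,0,0,0,-10,0.8],[0,0,0,0,0,0,0.8],[0,0,0,0,0,0,0.8]])

```text
clock: 32.2
eef_pos: [556.4, 207.5, 43.2]
eef_rot: [3.141, 0.001, 3.054]
wrist_force: [0.0, -0.0, -0.2]
finger_gap: 33.4
finger_force: 40.0
```

Call:
servo_tool(rows=[[0,0,0,0,-0.3,-6,0.8],[0,0,0,0,0,-4,0.8],[0,0,0,0,0,-2,0.8],[0,0,0,0,0,0,0.8],[0,0,0,0,0,0,0.5],[0,0,0,0,0,0,0.5],[0,0,0,0,0,0,0.5],[0,0,0,0,0,10,0.5],[0,0,0,0,0,30,0.5],[0,0,0,-10,-30,40,0.4],[0,0,0,-10,-37,40,0.4],[0,0,0,-10,-37,40,0.4],[0,0,0,-10,-37,40,0.4],[0,0,0,-10,-37,40,0.4],[0,0,0,-10,-38,0,0.4],[0,0,0,-10,-38,0,0.4],[0,0,0,-10,-38,0,0.4],[0,0,0,-10,-38,0,0.4],[0,0,0,-10,-38,0,0.4],[0,0,0,-10,-38,0,0.4]])

```text
clock: 34.7
eef_pos: [445.3, -200.1, 271.0]
eef_rot: [-3.141, 0.001, 3.054]
wrist_force: [-0.4, 0.2, 0.0]
finger_gap: 56.3
finger_force: 0.0
```

Call:
servo_tool(rows=[[0,0,-0.5,-3,-38,0,0.4],[0,0,-0.5,-3,-38,0,0.4],[0,0,-0.5,-3,-38,0,0.4],[0,0,-0.5,-3,-38,0,0.4],[0,0,-0.5,0,-38,0,0.4],[0,0,-0.5,0,-20,0,0.4],[0,0,0,0,0,0,0.4],[0,0,0,0,0,0,0.4]])

```text
clock: 35.7
eef_pos: [434.0, -408.2, 270.7]
eef_rot: [-3.141, 0.0, 3.003]
wrist_force: [0.3, 0.1, -0.1]
finger_gap: 56.5
finger_force: 0.0
```

```bash
python3 - <<'E'
from h import *
c,i=snap('wrist','w8');s=manip.read_state();print(s['eef_pos'],s['eef_rot'])
print(*blanks(i,c,reg=(340,540,-520,-200)),sep='\n')
E
```

```text
[ 434.07260746 -408.07782208  270.72066678] [-3.14135089e+00  3.63308134e-04  3.00283286e+00]
(array([ 440.8, -408.6], dtype=float32), array([ 33., 108.]), np.float32(-8.0))
```

Call:
servo_tool(rows=[[0,0,0,3.5,-0.3,-40,0.4],[0,0,0,3.2,-0.2,-45,0.4],[0,0,0,0,0,-45,0.4],[0,0,0,0,0,-45,0.4],[0,0,0,0,0,-40,0.4],[0,0,0,0,0,-27,0.4],[0,0,0,0,0,-12,0.4],[0,0,0,0,0,-4,0.4],[0,0,0,0,0,0,0.8],[0,0,0,0,0,0,0.8],[0,0,0,0,0,0,0.8],[0,0,0,0,0,0,0.8],[0,0,0,0,0,0,0.8]])

```text
clock: 37.38
eef_pos: [440.9, -409.7, 13.0]
eef_rot: [-3.141, 0.001, 3.002]
wrist_force: [-1.0, 1.7, 7.2]
finger_gap: 33.6
finger_force: 40.0
```

Call:
servo_tool(rows=[[0,0,0,0,0,30,0.8],[0,0,0,0,0,45,0.8],[0,0,0.2,7,37,40,0.8],[0,0,0.2,7,37,0,0.8],[0,0,0.2,7,37,0,0.8],[0,0,0.2,7,37,0,0.8],[0,0,0.2,7,37,0,0.8],[0,0,0.2,7,37,0,0.8],[0,0,0.2,7,37,0,0.8],[0,0,0.2,7,37,0,0.8],[0,0,0.2,7,37,0,0.8],[0,0,0.2,7,37,0,0.8],[0,0,0.2,7,37,0,0.8],[0,0,0.2,8,37,0,0.8],[0,0,0.2,8,37,0,0.8],[0,0,0.2,8,37,0,0.8],[0,0,0.2,8,36,0,0.8],[0,0,0,0,0,0,0.8],[0,0,0,0,0,0,0.8]])

```text
clock: 39.75
eef_pos: [549.4, 144.1, 127.1]
eef_rot: [-3.141, -0.0, 3.054]
wrist_force: [-0.0, 0.4, -1.0]
finger_gap: 33.7
finger_force: 40.0
```

Call:
servo_tool(rows=[[0,0,0,1,0.8,-20,0.8],[0,0,0,0,0,-35,0.8],[0,0,0,0,0,-25,0.8],[0,0,0,0,0,-9,0.8],[0,0,0,0,0,-5,0.8],[0,0,0,0,0,-2,0.8],[0,0,0,0,0,0,0.8]])

```text
clock: 40.62
eef_pos: [550.9, 145.4, 31.9]
eef_rot: [3.141, 0.001, 3.054]
wrist_force: [-0.0, -0.1, -0.9]
finger_gap: 33.7
finger_force: 40.0
```

Release, then back to the jig survey pose for a check.

Call:
servo_tool(rows=[[0,0,0,0,0,-1,0.8],[0,0,0,0,0,0,0.5],[0,0,0,0,0,0,0.5],[0,0,0,0,0,0,0.5],[0,0,0,0,0,10,0.5],[0,0,0,0,0,30,0.5],[0,0,0,-10,10,40,0.2],[0,0,0,-10,20,40,0],[0,0,0,-10,20,40,0],[0,0,0,-15,20,40,0],[0,0,0,-15,20,20,0],[0,0,0,-15,5,0,0],[0,0,0,0,0,0,0],[0,0,0,0,0,0,0]])

```text
clock: 42.38
eef_pos: [475.7, 239.7, 249.4]
eef_rot: [-3.141, -0.001, 3.054]
wrist_force: [0.6, -0.1, -1.0]
finger_gap: 94.3
finger_force: 0.0
```

```bash
python3 - <<'E'
from h import *
c,i=snap('wrist','w9');s=manip.read_state();print(s['eef_pos'],s['eef_rot'],s['clock'],c[2])
cv2.imwrite('pics/w9b.png',bev(i,c,46,370,650,50,430,2.1))
E
```

```text
[475.83314036 239.68678284 249.42721042] [-3.14088730e+00 -1.11597117e-03  3.05353540e+00] 42.425 [399.02934553 247.32291435 428.57121677]
```

View pics/w9b.png

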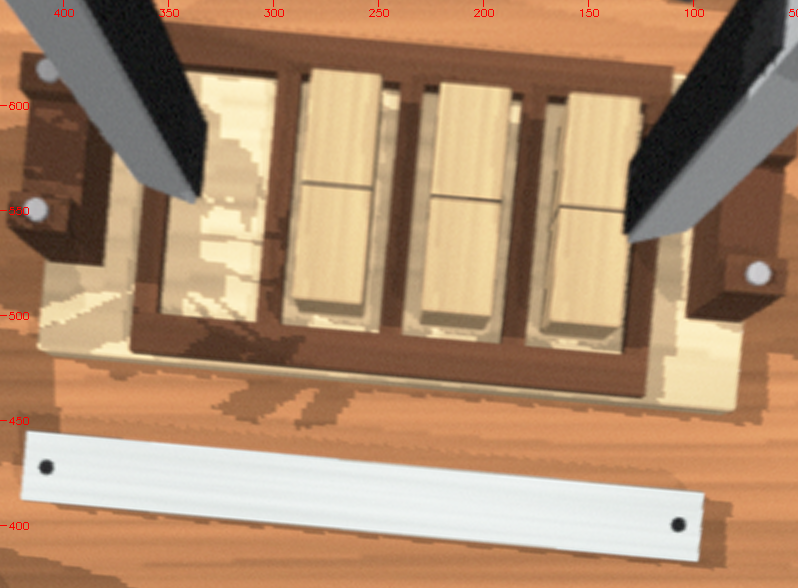

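Call:
servo_tool(rows=[[0,0,-10,-7,2,-12,0.36],[0,0,-10,-7,2,-12,0.36],[0,0,-10,-7,2,-12,0.36],[0,0,-10,-7,2,-12,0.36],[0,0,-10,-7,2,-12,0.36],[0,0,-10,-7,2,-12,0.36],[0,0,-10,-7,2,-12,0.36],[0,0,-10,-6,2,-12,0.36],[0,0,-10,-6,2.2,-12,0.36],[0,0,0,0,0,-40,0.36],[0,0,0,0,0,-40,0.36],[0,0,0,0,0,-30,0.36],[0,0,0,0,0,-18,0.36],[0,0,0,0,0,-7,0.36],[0,0,0,0,0,0,0.36]], grip_force=60)

```text
clock: 44.3
eef_pos: [414.7, 258.3, 7.1]
eef_rot: [-3.141, 0.0, 1.483]
wrist_force: [0.2, 0.1, 1.0]
finger_gap: 60.5
finger_force: 0.0
```

Call:
servo_tool(rows=[[0,0,0,0,0,-2,0.36],[0,0,0,0,0,0,0.8],[0,0,0,0,0,0,0.8],[0,0,0,0,0,0,0.8],[0,0,0,0,0,0,0.8],[0,0,0,0,0,0,0.8],[0,0,0,0,0,0,0.8],[0,0,0,0,0,15,0.8],[0,0,0,0,0,35,0.8],[0,0,0,0,0,40,0.8],[0,0,0,0,0,30,0.8],[0,0,0,0,0,0,0.8]])

```text
clock: 45.8
eef_pos: [415.3, 258.9, 127.2]
eef_rot: [3.138, -0.002, 1.484]
wrist_force: [-0.3, 0.1, -4.9]
finger_gap: 35.2
finger_force: 60.0
```

Call:
servo_tool(rows=[[0,0,0,15,-2,0,0.8],[0,0,0,25,-4,0,0.8],[0,0,0,30,-5,0,0.8],[0,0,0,30,-5,0,0.8],[0,0,0,25,-3,0,0.8],[0,0,0,18.5,-1.5,0,0.8],[0,0,0,0,0,0,0.8],[0,0,0,0,0,0,0.8]])

```text
clock: 46.8
eef_pos: [557.6, 237.8, 123.9]
eef_rot: [-3.139, 0.001, 1.483]
wrist_force: [-0.7, 0.2, -5.0]
finger_gap: 35.6
finger_force: 60.0
```

```bash
python3 - <<'E'
from h import *
c,i=snap('wrist','w10');s=manip.read_state();print(s['eef_pos'],s['eef_rot'],s['clock'],s['finger_gap'])
z=s['eef_pos'][2]
a=bev(i,c,z+10,450,650,20,440,.95);b=bev(i,c,66,450,650,20,440,.95)
cv2.imwrite('pics/w10b.png',np.vstack([a,b])); 
E
```

```text
[557.54773016 237.94072036 124.34444291] [-3.14016540e+00  6.21303709e-04  1.48366953e+00] 46.85 35.5524558431565
```

View pics/w10b.png

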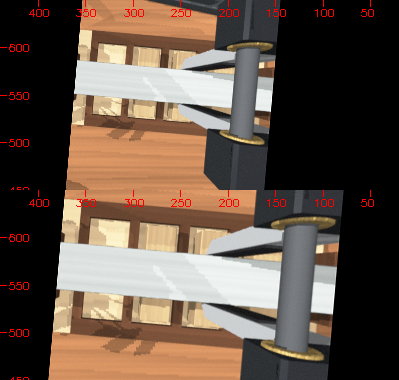

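Call:
servo_tool(rows=[[0,0,0,0.8,0,-15,0.8],[0,0,0,0,0,-20,0.8],[0,0,0,0,0,-12,0.8],[0,0,0,0,0,-5,0.8],[0,0,0,0,0,-4,0.8],[0,0,0,0,0,-3,0.8],[0,0,0,0,0,-2,0.8],[0,0,0,0,0,0,0.8],[0,0,0,0,0,0,0.8]])

```text
clock: 47.98
eef_pos: [559.0, 238.1, 64.5]
eef_rot: [3.141, -0.0, 1.484]
wrist_force: [-0.3, -0.9, -4.2]
finger_gap: 35.4
finger_force: 60.0
```

Call:
servo_tool(rows=[[0,0,0,0,0,-1.5,0.8],[0,0,0,0,0,-1.5,0.8],[0,0,0,0,0,0,0.8],[0,0,0,0,0,0,0.8]])

```text
clock: 48.48
eef_pos: [558.9, 238.1, 61.2]
eef_rot: [-3.142, -0.0, 1.484]
wrist_force: [-0.8, 0.2, -4.7]
finger_gap: 35.0
finger_force: 60.0
```

Call:
servo_tool(rows=[[0,0,0,0,0,-1,0.8],[0,0,0,0,0,0,0.8],[0,0,0,0,0,-1,0.8],[0,0,0,0,0,0,0.8]])

```text
clock: 48.98
eef_pos: [559.0, 238.1, 59.5]
eef_rot: [3.141, -0.0, 1.484]
wrist_force: [-0.6, -0.6, -1.0]
finger_gap: 35.3
finger_force: 60.0
```

Call:
servo_tool(rows=[[0,0,0,0,0,0,0.4],[0,0,0,0,0,0,0.4],[0,0,0,0,0,0,0.4],[0,0,0,0,0,10,0.4],[0,0,0,0,0,20,0.4],[0,0,10,-8,0,20,0],[0,0,10,-8,0,20,0],[0,0,10,-8,0,20,0],[0,0,10,-8,0,20,0],[0,0,10,-8,0,20,0],[0,0,10,-10,0,20,0],[0,0,10,-10,0,20,0],[0,0,10,-10,0,20,0],[0,0,10,-10,0,20,0],[0,0,0,0,0,0,0],[0,0,0,0,0,0,0]])

```text
clock: 50.98
eef_pos: [479.0, 238.0, 268.7]
eef_rot: [-3.141, -0.0, 3.05]
wrist_force: [0.2, -0.5, -0.2]
finger_gap: 94.3
finger_force: 0.0
```

```bash
python3 - <<'E'
from h import *
c,i=snap('wrist','w11');s=manip.read_state();print(s['eef_pos'],s['eef_rot'],s['clock'],c[2])
t,j=snap('top','t11')
a=bev(i,c,70,440,640,40,440,1.9); k=bev(j,t,112,560,720,-300,80,2)
o=np.zeros((a.shape[0]+k.shape[0]-105,760,3),np.uint8);o[:a.shape[0]]=a;o[a.shape[0]:]=k[105:] if 0 else k[:k.shape[0]-105]
print(o.shape)
o=np.vstack([a,k[:219]]);cv2.imwrite('pics/w11b.png',o)
E
```

```text
[478.95595389 237.93527462 268.40906783] [-3.14106361e+00 -9.39900994e-04  3.05096254e+00] 51.025 [402.21082081 245.78288066 447.81942428]
(595, 760, 3)
```

View pics/w11b.png

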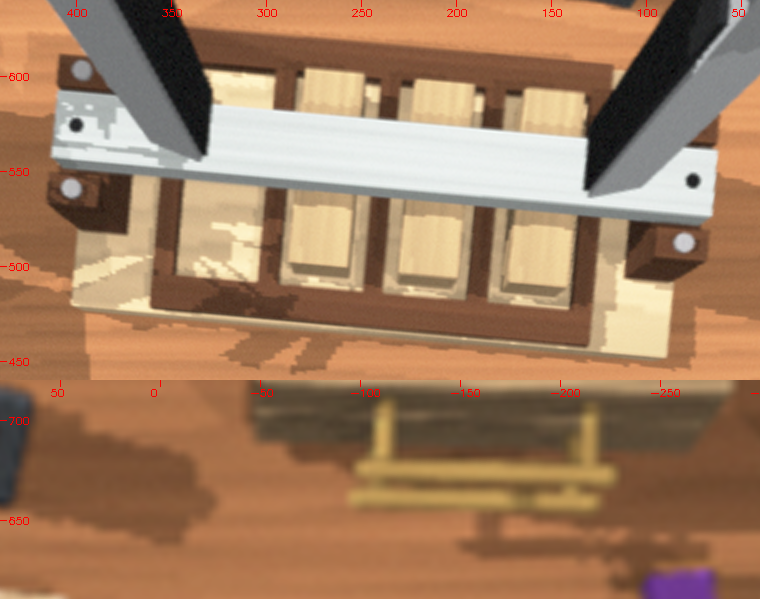

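Call:
servo_tool(rows=[[0,0,0.4,10,-33,3,0],[0,0,0.4,15,-33,3,0],[0,0,0.4,17,-33,3,0],[0,0,0.4,17,-33,3,0],[0,0,0.4,17,-33,3,0],[0,0,0.4,17,-33,3,0],[0,0,0.4,17,-33,3,0],[0,0,0.4,17,-33,0,0],[0,0,0.4,17,-34,0,0],[0,0,0.4,17,-34,0,0],[0,0,0.4,17,-34,0,0],[0,0,0.4,17,-34,0,0],[0,0,0,10,0,0,0],[0,0,0,0,0,0,0],[0,0,0,0,0,0,0]])

```text
clock: 52.95
eef_pos: [683.7, -161.6, 289.8]
eef_rot: [3.141, -0.001, 3.138]
wrist_force: [-0.1, -0.0, -0.2]
finger_gap: 93.8
finger_force: 0.0
```

```bash
python3 - <<'E'
from h import *
c,i=snap('wrist','w12');s=manip.read_state();print(s['eef_pos'],s['eef_rot'],s['clock'],c[2])
cv2.imwrite('pics/w12b.png',bev(i,c,112,620,760,-300,-40,3,20))
E
```

```text
[ 683.6789039  -161.56208325  290.19568608] [ 3.14158201e+00 -2.09258745e-04  3.13803727e+00] 53.0 [ 606.65501994 -160.69682893  468.97463211]
```

View pics/w12b.png

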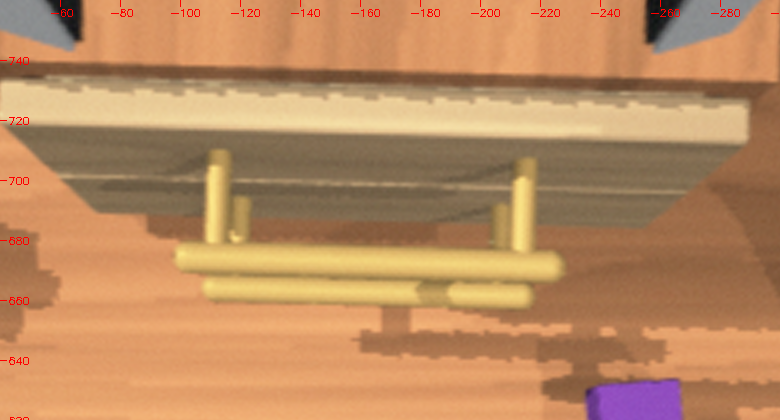

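```bash
python3 -c "
from cell import manip
print(manip.sign_off())"
```

```text
the job is handed in; nothing more can be done
None
```

I handed the job in at about 53 s; no verdict came back. All three blanks on the bench are in bays 0–2, the clamp bar was then seated in both saddles, and the bevel and gauge were released in the top drawer. The last camera check measured it shut to within about 1 mm.

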